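# Eject the round bearing from its press stand

## Robot

A 6-joint arm with a two-finger parallel gripper is mounted at the origin on the work surface. World frame = base frame: x ahead of the robot, y to its left, z up, the work surface at z = 0. Lengths are in m, angles in rad, forces in N, time in s.
With the tool pointing down it reaches from about 0.275 to 0.85 m from the base axis. Payload 19 kg.
Tool frame: the origin (TCP) lies midway between the tips of the shut fingers; the grasp point (between the pads) lies 19 mm behind it; x points along the fingers, z is the direction in which the jaws open and shut, and the axes are right-handed (so a half turn about x gives the same grasp; the last joint's range is limited). The gripper opens to 85 mm and grips with 20 to 120 N. Pads are 22 mm wide; open, the fingers measure 114 mm over their backs; the gripper's body (76 mm by 85 mm) begins 54 mm behind the grasp point. The pads swing forward as they close: fully open they stand 13 mm farther back than shut.
Start: joints at [-1.277, 0.15, 1.437, -0, 1.554, -0.134], TCP at [0.239, -0.523, 0.231] pointing down, gripper open.
Joint ranges: [-2.8, 2.8], [-0.68, 2.1], [0.12, 2.68], [-1.39, 4.53], [0.16, 2.79], [-2.81, 2.81]. Speed limits (rad/s): [1.89, 1.89, 2.22, 3.01, 3.01, 3.01].

## Interface

Orientations are given as [roll, pitch, yaw] about the fixed x, y, z axes, in that order (R = Rz(yaw) Ry(pitch) Rx(roll)).
In Python, from bench import read_state, capture, close_job gives the robot as it stands.
- The arm moves only by the shell command python3 -m pendant 'ROWS' [FORCE]. ROWS is JSON, a list of rows, each an object of numbers: "x", "y", "z": the shift along the world's x, y, z in m; "rx", "ry", "rz": the turn, a rotation vector about the world's x, y, z in degrees; "jaw": the finger opening in m, from 0 to 0.0854. A call has 1 to 8 rows; each row is the pose to reach, as a shift and turn from the pose measured when the call began; what a row does not reach only later rows make up. A row lasts 1/12 s, in which the tool goes at most 41.7 mm and 7.16 degrees, less where a joint would pass 70% of its speed; a pose out of reach is approached as far as the arm can. A call with a gripper value outside its range is refused whole. The fingers move at their own pace and stop on an object; FORCE is the grip in N (left out, the last holds). Time passes only in rows, so rows that repeat a pose let the fingers close. It gives the time, the measured TCP pose, the force and the opening at its end, in the units of the state.
- read_state(): the state, without advancing time (a new reading comes with each control period).
- capture(name): name is "scene" or "top" or "wrist"; returns a dict with "pixels" (480x640x3 uint8, blue, green, red), "depth" (480x640 float32, m along the optical axis (not along the pixel's ray), 0 where there is no reading), "intrinsics" (3x3 intrinsics, pixels), "dist" ([k1, k2, p1, p2, k3] as OpenCV has them; the pictures are not rectified), "eye" and "attitude" of the camera in the world; the wrist camera has in their place "hand_eye" (4x4, takes a point from camera to tool coordinates, whose origin is the TCP and whose axes are the tool frame's). Camera axes: x right, y down, z forward; pixel columns grow to the right and rows downward; lengths in m; the calibration is good to about 2 mm. A picture is of the moment at which its call begins: read the wrist's pose just before it.
- close_job(): hands the job in, once; it reports no verdict.
The state is a dict: "t": time; "joints": joint angles; "qvel": joint speeds; "effort": joint torques, N m; "tool_pos": TCP position; "orientation": TCP orientation; "wrist_force": force on the tool from outside, world axes, zero at the start; "wrist_torque": the same for the moment, N m; "gripper_width": finger opening in m.
Only numpy, scipy, OpenCV 4.12 (cv2) and the standard library are available. Lean on these libraries where they do the work, as an engineer would, in place of code of your own. Each camera call takes 0.05 s, during which the arm holds its last target.

## Task

Push the round steel bearing up out of its ejector stand by pressing that stand's paddle fully down, then grip the raised bearing, lift it out and stand it upright in the empty compartment of the parts tray. Leave the square steel block seated in the other stand.

Things in the scene. Friction and masses are not known exactly. Their poses are not given: they have to be found in the camera images.
- bearing_center (a point): Centre (half-way up) of a steel cylinder 34 mm across, 45 mm tall, 0.2 kg, z its axis, with a dark bore in its top. It sits in the round well of a black block 72 x 70 mm, top 120 mm above the table; well 3 mm wider. Seated: 1 mm below the block's top, centre 96.5 mm up, not grippable. Paddle fully down: a pin has raised it 31 mm, the top 30 mm stand clear, and it stays up.
- stand_round_paddle_top (a point): Centre of the top of the bearing stand's paddle: a black 50 x 50 mm pad on a steel rocker at the stand's end nearer the robot, 157 mm from the well. At the start about 70 mm above the table, leaning 13 degrees; pushed down with 5 to 7 N it meets a hard stop at about 33 mm, which raises the bearing. It stays where left. The other stand has a like paddle.
- nut_center (a point): Centre (half-way up) of the square steel block, 34 x 34 x 45 mm with a 16 mm dark bore mark on top, seated in the square well of the other, otherwise like ejector stand, 96.5 mm above the table. It stays there.
- tray_empty (a point): Centre of the inner floor (5 mm above the table) of the empty compartment, on the robot's side, of the fixed grey parts tray. Tray 195 x 100 mm, walls 5 mm thick and 20 mm high, a divider across its middle; the compartment is about 90 mm square inside, sides along this point's x (away from the robot) and y. The other compartment holds a small square nut.
Not all that is in view belongs to the job. Leave any pink or purple look-alike of the part that bears bearing_center alone.

How it is judged:
By the outcome, as a careful person would: the job done as asked, in the order asked, and still so for the second after the job is handed in, with the robot touching nothing.
It also fails if it takes over 48 s, if anything falls off the work surface, if the arm or the gripper's body presses on something with over 40 N, if the wrist force passes 120 N, or if a joint passes its speed limit or range.

## Working session

There is one attempt and no reset: what is moved stays moved. The work goes in short steps, Python scripts to look and compute and a shell command to move; the robot and the scene stay as the last step left them, time stands still between calls to the robot, and variables do not carry over. Pictures are saved under pics/ and viewed, and the job is handed in when it is done.

```bash
mkdir -p pics; ls; python3 - <<'E'
from bench import *
import cv2,numpy as np
for n in ("scene","top"):
    c=capture(n); cv2.imwrite(f"pics/{n}0.png",c["pixels"]); np.savez(f"{n}0.npz",**{k:np.array(v) for k,v in c.items()})
    print(n,{k:np.array(v).tolist() for k,v in c.items() if k not in("pixels","depth")})
s=read_state();print(s)
E
```

```text
pics
scene {'intrinsics': [[550.2385592010336, 0.0, 333.9517053943031], [0.0, 550.2385592010336, 246.37429207575596], [0.0, 0.0, 1.0]], 'dist': [-0.0741724466484599, 0.0, 0.0, 0.0, 0.0], 'eye': [1.0613812961736218, -0.1479178019019116, 0.8146580342277155], 'attitude': [-2.544181950422922, -0.0022321787659995707, 1.3464381599177142]}
top {'intrinsics': [[610.5779760895352, 0.0, 320.79830974113764], [0.0, 610.5779760895352, 249.7741014415118], [0.0, 0.0, 1.0]], 'dist': [-0.21641042868905078, 0.0, 0.0, 0.0, 0.0], 'eye': [0.4096615975752099, -0.03409032671197056, 1.3372724446787327], 'attitude': [-2.9954996037479686, -0.0020018506971233307, -1.5913545137301472]}
{'t': 0.1, 'joints': array([-1.27698731e+00,  1.50909309e-01,  1.43794408e+00,  1.23823112e-05,
        1.55381192e+00, -1.33998749e-01]), 'qvel': array([ 8.17578641e-04, -3.04415729e-04, -1.73525415e-03,  9.43469125e-04,
       -3.62014878e-05,  3.91753948e-04]), 'effort': array([ 6.09938346e-03, -7.14374185e+01, -5.71795070e+01, -2.37130889e-04,
        7.01824436e-03,  1.18968549e-05]), 'tool_pos': array([ 0.23847581, -0.52297146,  0.23076243]), 'orientation': array([2.99605265, 1.5697236 , 1.85306387]), 'wrist_force': array([ 0.01252678,  0.50579653, -0.32665029]), 'wrist_torque': array([ 0.04419093, -0.01737085,  0.02354136]), 'gripper_width': 0.08523951232906624}
```

View pics/scene0.png

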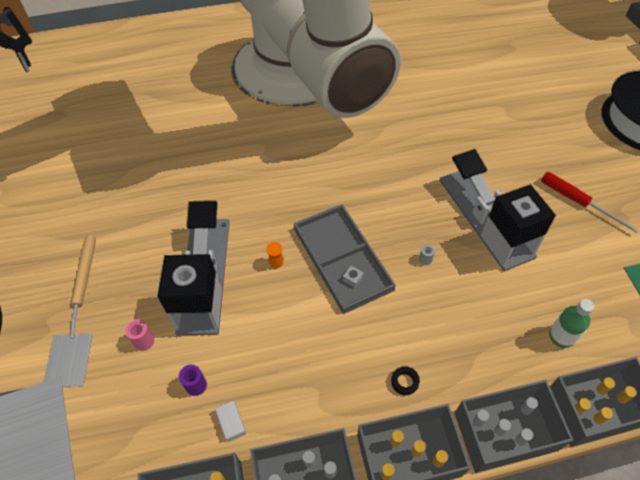

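View pics/top0.png

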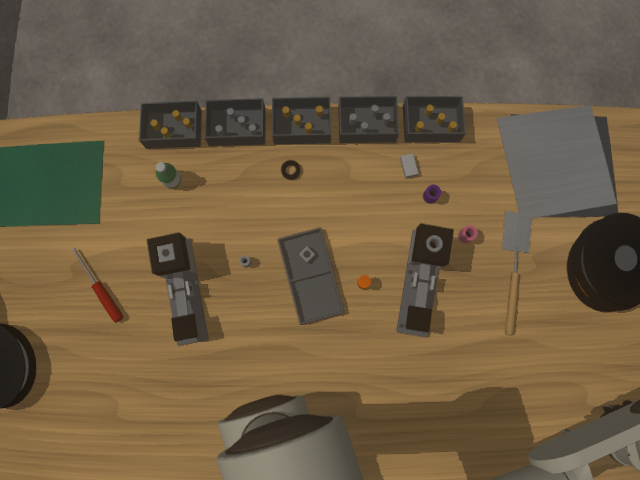

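The round stand is at top (433,245)/scene (188,285), with its paddle at top (419,318)/scene (202,214). The square-block stand is at top (168,255). The tray's empty half is at top (318,297)/scene (330,232). The pink and purple decoys are at top (468,234) and (432,194).

```bash
cat > h.py <<'E'
import numpy as np,cv2
from scipy.spatial.transform import Rotation as Ro
def load(f):
    return dict(np.load(f))
def pose(c,st=None):
    if 'eye' in c: return np.array(c['eye']),Ro.from_euler('xyz',c['attitude']).as_matrix()
    T=np.eye(4);T[:3,:3]=Ro.from_euler('xyz',st['orientation']).as_matrix();T[:3,3]=st['tool_pos']
    M=T@np.array(c['hand_eye']);return M[:3,3],M[:3,:3]
def ray(c,uv,st=None):
    e,R=pose(c,st)
    p=cv2.undistortPoints(np.array([[uv]],float),np.array(c['intrinsics']),np.array(c['dist']))[0,0]
    return e,R@np.array([p[0],p[1],1.])
def onz(c,uv,z,st=None):
    e,d=ray(c,uv,st);return e+d*(z-e[2])/d[2]
def bydepth(c,uv,st=None):
    e,d=ray(c,uv,st);u,v=int(round(uv[0])),int(round(uv[1]))
    return e+d*float(np.median(c['depth'][v-1:v+2,u-1:u+2]))
def tri(r1,r2):
    (a,d),(b,f)=r1,r2
    d=d/np.linalg.norm(d);f=f/np.linalg.norm(f)
    s=np.linalg.lstsq(np.c_[d,-f],b-a,rcond=None)[0]
    p,q=a+d*s[0],b+f*s[1]
    return (p+q)/2,np.linalg.norm(p-q)
E
python3 - <<'E'
from h import *
for n,bx in(("scene",[(140,180,120,170),(280,190,130,130)]),("top",[(385,210,90,135),(270,220,85,110)])):
    im=load(n+"0.npz")["pixels"]
    o=[cv2.resize(im[y:y+h,x:x+w],(390,560),interpolation=cv2.INTER_CUBIC) for x,y,w,h in bx]
    cv2.imwrite(f"pics/{n}_z.png",np.hstack(o))
S=load("scene0.npz");T=load("top0.npz")
np.set_printoptions(precision=4,suppress=True)
for nm,a,b in(("bearing",(184,275),(434,244)),("paddle",(202,214),(419,319)),("trayctr?",(330,232),(318,297)),("nut",(524,206),(166,253))):
    print(nm,tri(ray(S,a),ray(T,b)),bydepth(S,a),bydepth(T,b))
E
```

```text
bearing (array([ 0.597 , -0.2714,  0.1128]), np.float64(0.0013835999532744716)) [ 0.5916 -0.2721  0.1044] [ 0.6019 -0.2783  0.081 ]
paddle (array([ 0.4465, -0.2414,  0.063 ]), np.float64(0.003105729620942183)) [ 0.4541 -0.2388  0.0719] [ 0.4463 -0.2419  0.0696]
trayctr? (array([ 0.5013, -0.0291,  0.0185]), np.float64(0.0070293331878370805)) [ 0.4932 -0.0237  0.0061] [ 0.5017 -0.0325  0.0023]
nut (array([0.5895, 0.278 , 0.1169]), np.float64(0.002759014866404345)) [0.593  0.2766 0.1216] [0.5886 0.2762 0.1187]
```

View pics/scene_z.png

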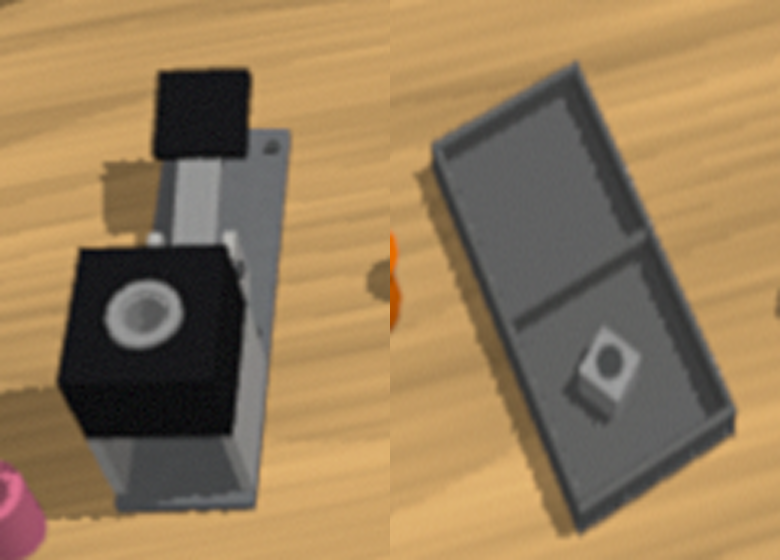

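View pics/top_z.png

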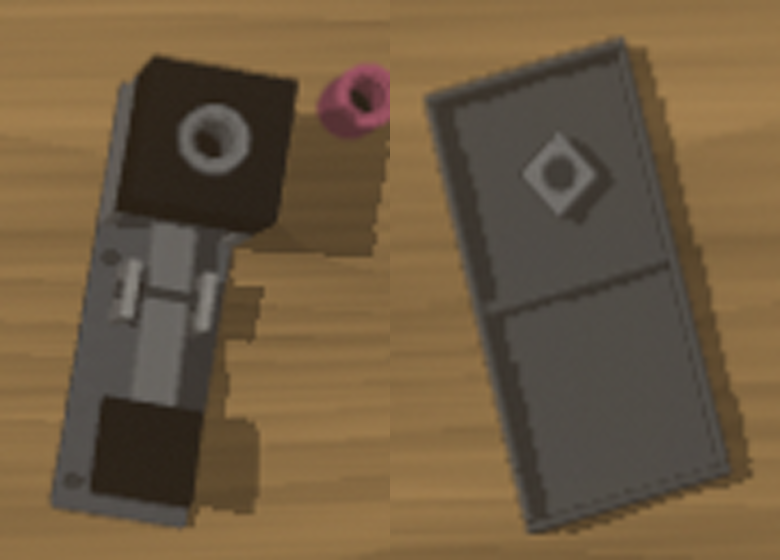

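```bash
python3 - <<'E'
from h import *
np.set_printoptions(precision=4,suppress=True)
S=load("scene0.npz");T=load("top0.npz")
def blobs(c,m,roi,minA=30):
    x0,y0,x1,y1=roi;M=np.zeros(m.shape,np.uint8);M[y0:y1,x0:x1]=m[y0:y1,x0:x1]
    cs,_=cv2.findContours(M,cv2.RETR_EXTERNAL,cv2.CHAIN_APPROX_NONE)
    return sorted([q for q in cs if cv2.contourArea(q)>minA],key=cv2.contourArea,reverse=True)
E={}
for n,c,ring,pad,thr,pt in(("S",S,(165,262,202,290),(182,195,222,232),110,32),("T",T,(421,232,447,257),(400,300,438,336),75,45)):
    g=cv2.cvtColor(c["pixels"],cv2.COLOR_BGR2GRAY)
    r=blobs(c,(g>thr).astype(np.uint8),ring)[0]; e=cv2.fitEllipse(r)
    p=blobs(c,(g<pt).astype(np.uint8),pad)[0]; q=cv2.minAreaRect(p)
    print(n,"ring",e,"pad",q,cv2.contourArea(p))
    E[n]=(e[0],q[0])
b=tri(ray(S,E["S"][0]),ray(T,E["T"][0]));print("bearing top",b,onz(S,E["S"][0],.119),onz(T,E["T"][0],.119))
p=tri(ray(S,E["S"][1]),ray(T,E["T"][1]));print("paddle",p,onz(S,E["S"][1],.07),onz(T,E["T"][1],.07), np.linalg.norm(b[0][:2]-p[0][:2]))
tc=[(278.1,239.1),(320.6,227.9),(300.5,324.1),(343.7,312.3)]
sc=[(395,284.7),(343.3,313),(341.7,204.6),(294.3,223.2)]
W=[]
for a,t in zip(sc,tc):
    r=tri(ray(S,a),ray(T,t));print("tray",r,onz(S,a,.02),onz(T,t,.02));W.append((onz(S,a,.02)+onz(T,t,.02))/2)
W=np.array(W);ce=W.mean(0);ax=(W[0]+W[1]-W[2]-W[3])/2;L=np.linalg.norm(ax);ax/=L
print("L",L,"W",np.linalg.norm(W[0]-W[1]),np.linalg.norm(W[2]-W[3]),"yaw",np.degrees(np.arctan2(ax[1],ax[0])),"centre",ce,"empty",ce-ax*.0475)
E
```

```text
S ring ((183.7861328125, 274.9046630859375), (17.895105361938477, 22.211400985717773), 72.60333251953125) pad ((201.5, 214.5), (25.0, 27.0), 90.0) 633.5
T ring ((433.94378662109375, 243.0140838623047), (15.140792846679688, 15.963240623474121), 173.14068603515625) pad ((418.43853759765625, 318.4923400878906), (23.318531036376953, 23.442564010620117), 7.125016689300537) 493.0
bearing top (array([ 0.5986, -0.271 ,  0.1155]), np.float64(0.0010161450980080639)) [ 0.601  -0.2699  0.119 ] [ 0.5981 -0.2708  0.119 ]
paddle (array([ 0.4476, -0.2413,  0.063 ]), np.float64(0.0010298569550700016)) [ 0.4534 -0.2399  0.07  ] [ 0.4474 -0.2407  0.07  ] 0.15390037285397318
tray (array([0.6302, 0.0548, 0.0163]), np.float64(0.004913065958901206)) [0.6327 0.0563 0.02  ] [0.6289 0.0522 0.02  ]
tray (array([ 0.6556, -0.0395,  0.0019]), np.float64(0.0037521535591914074)) [ 0.6649 -0.0401  0.02  ] [ 0.6519 -0.0413  0.02  ]
tray (array([0.4433, 0.008 , 0.0155]), np.float64(0.0033147169614654373)) [0.4471 0.0087 0.02  ] [0.4428 0.0062 0.02  ]
tray (array([ 0.4667, -0.0857,  0.0163]), np.float64(0.0034660560945955635)) [ 0.4698 -0.0843  0.02  ] [ 0.4663 -0.0872  0.02  ]
L 0.193636652507456 W 0.09890935684828432 0.09604021839915647 yaw 13.71559840634505 centre [ 0.5505 -0.0162  0.02  ] empty [ 0.5044 -0.0274  0.02  ]
```

```bash
python3 -m pendant '[{"x":0.02,"y":0.03,"jaw":0},{"x":0.045,"y":0.06,"jaw":0},{"x":0.07,"y":0.09,"jaw":0},{"x":0.095,"y":0.125,"jaw":0},{"x":0.12,"y":0.16,"jaw":0},{"x":0.145,"y":0.195,"jaw":0},{"x":0.17,"y":0.225,"jaw":0},{"x":0.19,"y":0.255,"jaw":0}]'
python3 -m pendant '[{"x":0.02,"y":0.027,"jaw":0},{"x":0.02,"y":0.027,"jaw":0},{"x":0.02,"y":0.027,"jaw":0}]'
python3 - <<'E'
from bench import *
import numpy as np,cv2
s=read_state();c=capture("wrist");cv2.imwrite("pics/w1.png",c["pixels"]);np.savez("w1.npz",**{k:np.array(v) for k,v in c.items()},**{k:np.array(s[k]) for k in("tool_pos","orientation")})
print(s);print(c["hand_eye"])
E
```

```text
{'t': 0.1, 'joints': array([-1.27698731e+00,  1.50909309e-01,  1.43794408e+00,  1.23823112e-05,
        1.55381192e+00, -1.33998749e-01]), 'qvel': array([ 8.17578641e-04, -3.04415729e-04, -1.73525415e-03,  9.43469125e-04,
       -3.62014878e-05,  3.91753948e-04]), 'effort': array([ 6.09938346e-03, -7.14374185e+01, -5.71795070e+01, -2.37130889e-04,
        7.01824436e-03,  1.18968549e-05]), 'tool_pos': array([ 0.23847581, -0.52297146,  0.23076243]), 'orientation': array([2.99605265, 1.5697236 , 1.85306387]), 'wrist_force': array([ 0.01252678,  0.50579653, -0.32665029]), 'wrist_torque': array([ 0.04419093, -0.01737085,  0.02354136]), 'gripper_width': 0.08523951232906624}
[[ 1.91908608e-03 -2.60952780e-01  9.65349659e-01 -1.42465544e-01]
 [-3.88913789e-04 -9.65351558e-01 -2.60952520e-01  6.58207142e-02]
 [ 9.99998083e-01  1.25352556e-04 -1.95408087e-03 -2.46934226e-04]
 [ 0.00000000e+00  0.00000000e+00  0.00000000e+00  1.00000000e+00]]invalid input at $[0]: expected keys x, y, z, rx, ry, rz, jaw
invalid input at $[0]: expected keys x, y, z, rx, ry, rz, jaw
```

View pics/w1.png

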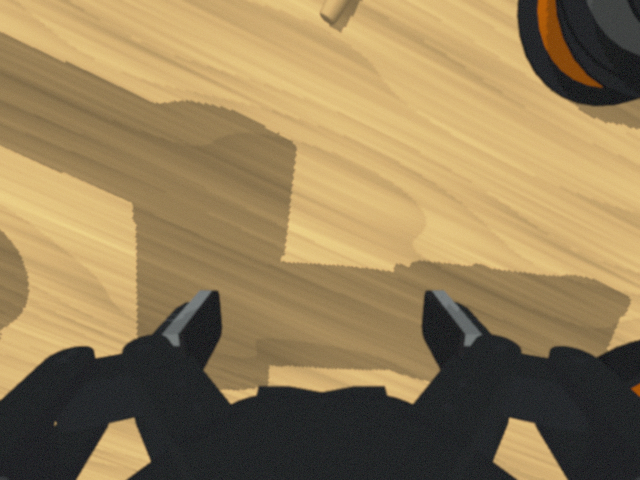

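The wrist picture shows the bare table and the fingers. The rows were refused because every row needs all the keys, so I'm resending them.

```bash
python3 -m pendant '[{"x":0.02,"y":0.03,"z":0,"rx":0,"ry":0,"rz":0,"jaw":0},{"x":0.045,"y":0.06,"z":0,"rx":0,"ry":0,"rz":0,"jaw":0},{"x":0.07,"y":0.09,"z":0,"rx":0,"ry":0,"rz":0,"jaw":0},{"x":0.095,"y":0.125,"z":0,"rx":0,"ry":0,"rz":0,"jaw":0},{"x":0.12,"y":0.16,"z":0,"rx":0,"ry":0,"rz":0,"jaw":0},{"x":0.145,"y":0.195,"z":0,"rx":0,"ry":0,"rz":0,"jaw":0},{"x":0.17,"y":0.225,"z":0,"rx":0,"ry":0,"rz":0,"jaw":0},{"x":0.19,"y":0.255,"z":0,"rx":0,"ry":0,"rz":0,"jaw":0}]'
python3 - <<'E'
from bench import *
import numpy as np,cv2
from h import Ro
np.set_printoptions(precision=4,suppress=True)
s=read_state();c=capture("wrist");cv2.imwrite("pics/w2.png",c["pixels"]);np.savez("w2.npz",**{k:np.array(v) for k,v in c.items()},**{k:np.array(s[k]) for k in("tool_pos","orientation")})
print(s);print(Ro.from_euler('xyz',s['orientation']).as_matrix())
E
```

```text
t: 0.82
tool_pos: [0.4296, -0.266, 0.2308]
orientation: [2.677, 1.57, 1.534]
wrist_force: [0.9, -0.4, -0.3]
gripper_width: -0.0002
{'t': 0.8167, 'joints': array([-0.7074,  0.0048,  1.5948,  0.0007,  1.5426,  0.4354]), 'qvel': array([ 0.8801,  0.0023, -0.    , -0.0027, -0.0007,  0.8693]), 'effort': array([-11.1807, -59.7863, -55.9244,  -0.0326,   0.3469,  -2.6628]), 'tool_pos': array([ 0.4296, -0.266 ,  0.2308]), 'orientation': array([2.6768, 1.5699, 1.534 ]), 'wrist_force': array([ 0.9453, -0.4073, -0.2697]), 'wrist_torque': array([-0.0079, -0.0648,  0.0109]), 'gripper_width': -0.00023011419211762946}
[[ 0.      0.9098  0.415 ]
 [ 0.0009  0.415  -0.9098]
 [-1.      0.0004 -0.0008]]
```

View pics/w2.png

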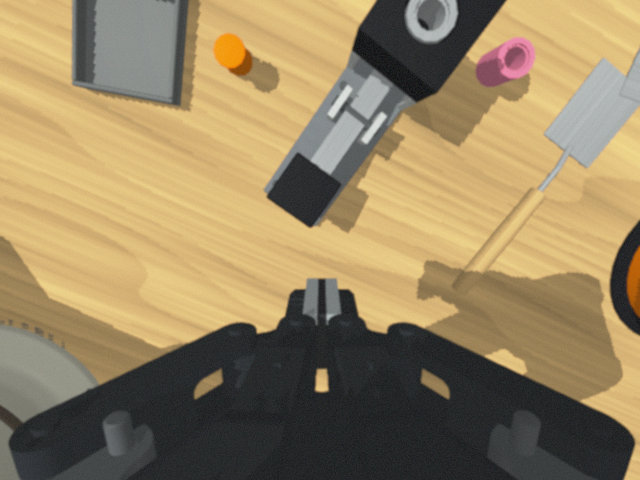

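The wrist view shows the paddle at (305,190), the bearing ring at (432,14) and the tray at (130,45). I'll use it to cross-check the paddle and bearing positions.

```bash
python3 - <<'E'
from h import *
np.set_printoptions(precision=4,suppress=True)
T=load("top0.npz")
c=load("w2.npz");g=cv2.cvtColor(c["pixels"],cv2.COLOR_BGR2GRAY)
m=(g<45).astype(np.uint8);m[:150]=0;m[230:]=0
q=max(cv2.findContours(m,cv2.RETR_EXTERNAL,cv2.CHAIN_APPROX_NONE)[0],key=cv2.contourArea);r=cv2.minAreaRect(q);print(r)
print(onz(c,r[0],.07,c),tri(ray(c,r[0],c),ray(T,(418.4,318.5))))
print("bearing",onz(c,(432,14),.119,c),tri(ray(c,(432,14),c),ray(T,(433.9,243))))
E
```

```text
((304.5540466308594, 190.32431030273438), (51.730201721191406, 51.730201721191406), 35.53767776489258)
[ 0.4498 -0.239   0.07  ] (array([ 0.4484, -0.24  ,  0.0673]), np.float64(0.002872360903145579))
bearing [ 0.5992 -0.2689  0.119 ] (array([ 0.597 , -0.2689,  0.1247]), np.float64(0.0014458031267925039))
```

```bash
python3 -m pendant '[{"x":0.01,"y":0.013,"z":-0.02,"rx":0,"ry":0,"rz":-6,"jaw":0},{"x":0.019,"y":0.025,"z":-0.045,"rx":0,"ry":0,"rz":-12,"jaw":0},{"x":0.019,"y":0.026,"z":-0.07,"rx":0,"ry":0,"rz":-18,"jaw":0},{"x":0.019,"y":0.026,"z":-0.09,"rx":0,"ry":0,"rz":-24,"jaw":0},{"x":0.019,"y":0.026,"z":-0.11,"rx":0,"ry":0,"rz":-30,"jaw":0},{"x":0.019,"y":0.026,"z":-0.125,"rx":0,"ry":0,"rz":-36,"jaw":0},{"x":0.019,"y":0.026,"z":-0.125,"rx":0,"ry":0,"rz":-36,"jaw":0}]'
python3 -m pendant '[{"x":0,"y":0,"z":-0.01,"rx":0,"ry":0,"rz":0,"jaw":0},{"x":0,"y":0,"z":-0.02,"rx":0,"ry":0,"rz":0,"jaw":0},{"x":0,"y":0,"z":-0.027,"rx":0,"ry":0,"rz":0,"jaw":0},{"x":0,"y":0,"z":-0.034,"rx":0,"ry":0,"rz":0,"jaw":0},{"x":0,"y":0,"z":-0.041,"rx":0,"ry":0,"rz":0,"jaw":0},{"x":0,"y":0,"z":-0.047,"rx":0,"ry":0,"rz":0,"jaw":0}]'
```

```text
t: 1.45
tool_pos: [0.4499, -0.2345, 0.1029]
orientation: [-2.696, 1.566, 1.813]
wrist_force: [-0.3, 0.6, -0.5]
gripper_width: -0.0002
t: 1.95
tool_pos: [0.4498, -0.2347, 0.0557]
orientation: [-2.664, 1.567, 1.847]
wrist_force: [-3.5, 1.2, 6.2]
gripper_width: 0.0004
```

```bash
python3 -m pendant '[{"x":0,"y":0,"z":-0.006,"rx":0,"ry":0,"rz":0,"jaw":0},{"x":0,"y":0,"z":-0.012,"rx":0,"ry":0,"rz":0,"jaw":0},{"x":0,"y":0,"z":-0.017,"rx":0,"ry":0,"rz":0,"jaw":0},{"x":0,"y":0,"z":-0.02,"rx":0,"ry":0,"rz":0,"jaw":0},{"x":0,"y":0,"z":-0.021,"rx":0,"ry":0,"rz":0,"jaw":0}]'
```

```text
t: 2.37
tool_pos: [0.4498, -0.2349, 0.0348]
orientation: [-2.663, 1.567, 1.849]
wrist_force: [-7.5, 3.6, 18.7]
gripper_width: 0.0003
```

```bash
python3 -m pendant '[{"x":0,"y":0,"z":-0.001,"rx":0,"ry":0,"rz":0,"jaw":0},{"x":0,"y":0,"z":-0.002,"rx":0,"ry":0,"rz":0,"jaw":0},{"x":0,"y":0,"z":-0.002,"rx":0,"ry":0,"rz":0,"jaw":0}]'
```

```text
t: 2.62
tool_pos: [0.45, -0.235, 0.0344]
orientation: [-2.74, 1.568, 1.774]
wrist_force: [-14.8, 8.1, 31.0]
gripper_width: 0.0003
```

Force is up to 31 N with almost no further travel, so the paddle is on its hard stop. I'll raise the tool straight up and look.

```bash
python3 -m pendant '[{"x":0,"y":0,"z":0.01,"rx":0,"ry":0,"rz":0,"jaw":0},{"x":0,"y":0,"z":0.04,"rx":0,"ry":0,"rz":0,"jaw":0},{"x":0,"y":0,"z":0.08,"rx":0,"ry":0,"rz":0,"jaw":0.02},{"x":0,"y":0,"z":0.12,"rx":0,"ry":0,"rz":0,"jaw":0.04},{"x":0,"y":0,"z":0.16,"rx":0,"ry":0,"rz":0,"jaw":0.085},{"x":0.01,"y":0,"z":0.19,"rx":0,"ry":0,"rz":0,"jaw":0.085},{"x":0.01,"y":0,"z":0.19,"rx":0,"ry":0,"rz":0,"jaw":0.085},{"x":0.01,"y":0,"z":0.19,"rx":0,"ry":0,"rz":0,"jaw":0.085}]'
python3 - <<'E'
from bench import *
import numpy as np,cv2
for n in("wrist","scene"):
    s=read_state();c=capture(n);cv2.imwrite(f"pics/{n}3.png",c["pixels"]);np.savez(f"{n}3.npz",**{k:np.array(v) for k,v in c.items()},**{k:np.array(s[k]) for k in("tool_pos","orientation")})
cv2.imwrite("pics/scene3z.png",cv2.resize(c["pixels"][170:350,120:270],(600,720)[:2] if 0 else (500,600)))
E
```

```text
t: 3.28
tool_pos: [0.4607, -0.2354, 0.226]
orientation: [2.31, 1.568, 0.541]
wrist_force: [0.1, 0.8, -1.0]
gripper_width: 0.0725
```

View pics/wrist3.png

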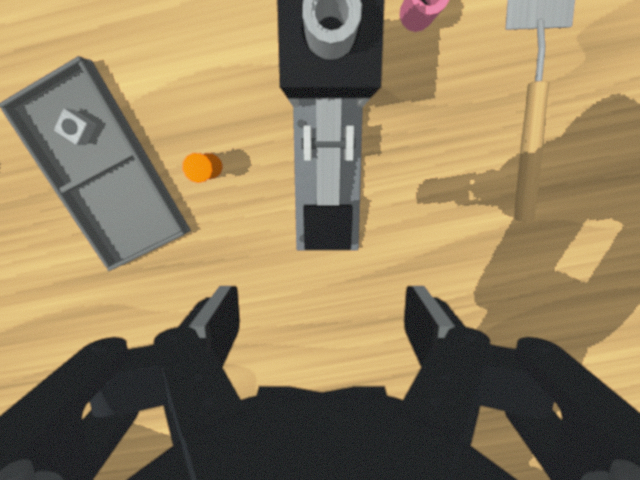

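View pics/scene3z.png

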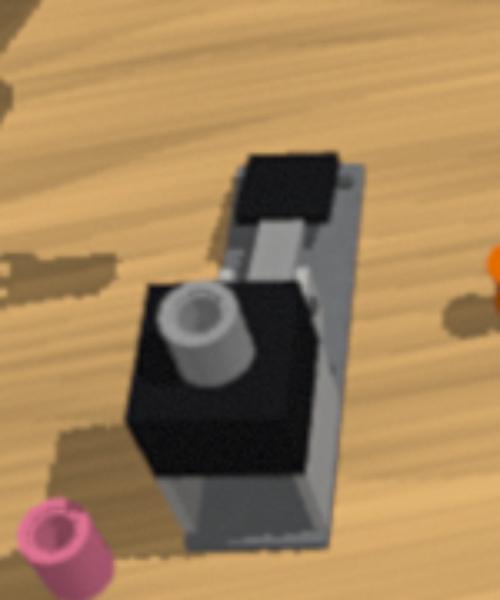

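The bearing now stands well clear of the block (scene ≈ (179,264), wrist ≈ (332,15)) and the paddle is down. I'll move closer so the whole ring is in the wrist view, then measure.

```bash
python3 -m pendant '[{"x":0.02,"y":-0.005,"z":0.005,"rx":0,"ry":0,"rz":0,"jaw":0.085},{"x":0.045,"y":-0.01,"z":0.01,"rx":0,"ry":0,"rz":0,"jaw":0.085},{"x":0.06,"y":-0.015,"z":0.01,"rx":0,"ry":0,"rz":0,"jaw":0.085},{"x":0.06,"y":-0.015,"z":0.01,"rx":0,"ry":0,"rz":0,"jaw":0.085},{"x":0.06,"y":-0.015,"z":0.01,"rx":0,"ry":0,"rz":0,"jaw":0.085},{"x":0.06,"y":-0.015,"z":0.01,"rx":0,"ry":0,"rz":0,"jaw":0.085}]'
python3 - <<'E'
from bench import *
import numpy as np,cv2
from h import *
np.set_printoptions(precision=4,suppress=True)
n="wrist";s=read_state();c=capture(n);cv2.imwrite(f"pics/{n}4.png",c["pixels"]);np.savez(f"{n}4.npz",**{k:np.array(v) for k,v in c.items()},**{k:np.array(s[k]) for k in("tool_pos","orientation")})
print(s["tool_pos"],s["qvel"],Ro.from_euler('xyz',s['orientation']).as_matrix())
E
```

```text
t: 3.88
tool_pos: [0.519, -0.2496, 0.2324]
orientation: [-2.347, 1.565, 2.167]
wrist_force: [0.1, 0.8, -0.7]
gripper_width: 0.085
[ 0.519  -0.2496  0.2324] [-0.0019 -0.0164  0.0006  0.0001  0.0013  0.0023] [[-0.0033  0.9804 -0.1969]
 [ 0.0048 -0.1969 -0.9804]
 [-1.     -0.0042 -0.0041]]
```

View pics/wrist4.png

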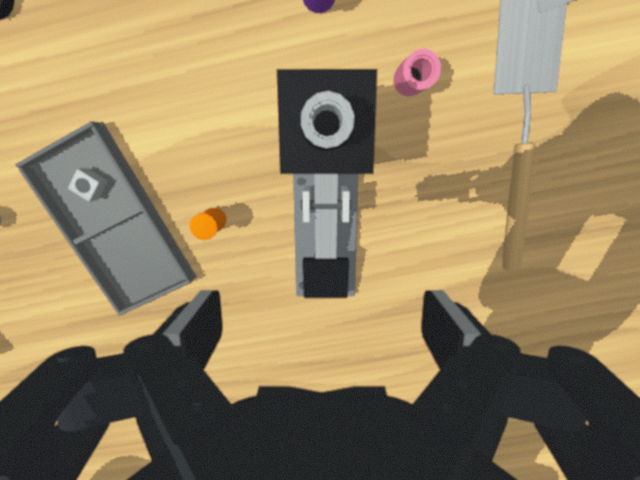

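```bash
python3 - <<'E'
from h import *
np.set_printoptions(precision=4,suppress=True)
c=load("wrist4.npz");S=load("scene3.npz")
g=cv2.cvtColor(c["pixels"],cv2.COLOR_BGR2GRAY)
m=(g>110).astype(np.uint8);M=np.zeros_like(m);M[85:155,290:365]=m[85:155,290:365]
q=max(cv2.findContours(M,cv2.RETR_EXTERNAL,cv2.CHAIN_APPROX_NONE)[0],key=cv2.contourArea);e=cv2.fitEllipse(q);print(e)
# scene: bore ring centre from top part
for sc in((179.4,263.9),):
    print(tri(ray(c,e[0],c),ray(S,sc)),onz(S,sc,.15))
print(onz(c,e[0],.15,c),bydepth(c,(e[0][0]-20,e[0][1]),c),bydepth(c,(e[0][0]+20,e[0][1]),c))
w=[(19,165),(97,123),(121,313),(193,277)]
W=np.array([onz(c,p,.02,c) for p in w]);print(W)
ce=W.mean(0);ax=(W[0]+W[1]-W[2]-W[3])/2;L=np.linalg.norm(ax);ax/=L
print(L,np.linalg.norm(W[2]-W[3]),np.degrees(np.arctan2(ax[1],ax[0])),"empty",ce-ax*.0475)
print("floor depth",bydepth(c,(130,265),c))
E
```

```text
((326.94439697265625, 118.9903335571289), (52.79126739501953, 55.988616943359375), 1.9796321392059326)
(array([ 0.6002, -0.2691,  0.1484]), np.float64(0.0009595509977684231)) [ 0.6015 -0.2693  0.15  ]
[ 0.6    -0.2686  0.15  ] [ 0.6025 -0.2562  0.1501] [ 0.5976 -0.281   0.1495]
[[ 0.63    0.0537  0.02  ]
 [ 0.6524 -0.0434  0.02  ]
 [ 0.4464  0.0072  0.02  ]
 [ 0.4735 -0.0902  0.02  ]]
0.1871405530760847 0.10115304051186148 14.422685825933977 empty [ 0.5045 -0.03    0.02  ]
floor depth [ 0.4978 -0.0145  0.0055]
```

Bearing top: (0.600, -0.269, 0.149) by two views, 0.150 by depth, so it is raised as specified. Empty compartment: (0.504, -0.029), floor at 5.5 mm. I'll move over the bearing first, then descend.

```bash
python3 -m pendant '[{"x":0.03,"y":-0.007,"z":0,"rx":0,"ry":0,"rz":0,"jaw":0.085},{"x":0.06,"y":-0.014,"z":0,"rx":0,"ry":0,"rz":0,"jaw":0.085},{"x":0.082,"y":-0.02,"z":0,"rx":0,"ry":0,"rz":0,"jaw":0.085},{"x":0.082,"y":-0.02,"z":-0.02,"rx":0,"ry":0,"rz":0,"jaw":0.085},{"x":0.082,"y":-0.02,"z":-0.04,"rx":0,"ry":0,"rz":0,"jaw":0.085},{"x":0.082,"y":-0.02,"z":-0.055,"rx":0,"ry":0,"rz":0,"jaw":0.085},{"x":0.082,"y":-0.02,"z":-0.055,"rx":0,"ry":0,"rz":0,"jaw":0.085}]'
python3 - <<'E'
from bench import *
import cv2
from h import *
np.set_printoptions(precision=4,suppress=True)
s=read_state();c=capture("wrist");cv2.imwrite("pics/wrist5.png",c["pixels"]);print(s["tool_pos"])
E
```

```text
t: 4.52
tool_pos: [0.5994, -0.269, 0.1743]
orientation: [-2.16, 1.561, 2.353]
wrist_force: [-0.7, -0.6, -0.9]
gripper_width: 0.085
[ 0.5994 -0.269   0.1743]
```

View pics/wrist5.png

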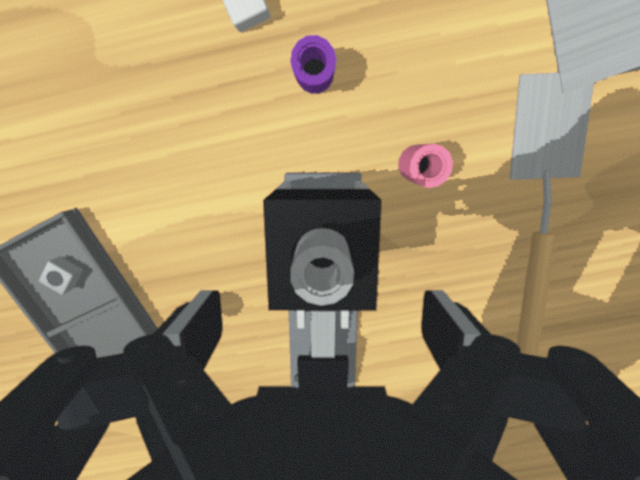

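The open fingers straddle the bearing, whose top ring is at (322,277) between finger tips at x≈220 and 424. I'll descend and grip.

```bash
python3 -m pendant '[{"x":0,"y":0,"z":-0.015,"rx":0,"ry":0,"rz":0,"jaw":0.085},{"x":0,"y":0,"z":-0.03,"rx":0,"ry":0,"rz":0,"jaw":0.085},{"x":0,"y":0,"z":-0.044,"rx":0,"ry":0,"rz":0,"jaw":0.085},{"x":0,"y":0,"z":-0.05,"rx":0,"ry":0,"rz":0,"jaw":0.085},{"x":0,"y":0,"z":-0.05,"rx":0,"ry":0,"rz":0,"jaw":0.085}]'
python3 -m pendant '[{"x":0,"y":0,"z":0,"rx":0,"ry":0,"rz":0,"jaw":0.055},{"x":0,"y":0,"z":0,"rx":0,"ry":0,"rz":0,"jaw":0.045},{"x":0,"y":0,"z":0,"rx":0,"ry":0,"rz":0,"jaw":0.035},{"x":0,"y":0,"z":0,"rx":0,"ry":0,"rz":0,"jaw":0.02},{"x":0,"y":0,"z":0,"rx":0,"ry":0,"rz":0,"jaw":0.01},{"x":0,"y":0,"z":0,"rx":0,"ry":0,"rz":0,"jaw":0.01},{"x":0,"y":0,"z":0,"rx":0,"ry":0,"rz":0,"jaw":0.01},{"x":0,"y":0,"z":0,"rx":0,"ry":0,"rz":0,"jaw":0.01}]' 45
```

```text
t: 4.98
tool_pos: [0.5995, -0.2692, 0.1265]
orientation: [-2.2, 1.562, 2.314]
wrist_force: [0.6, 0.3, 1.0]
gripper_width: 0.0847
t: 5.65
tool_pos: [0.5996, -0.2692, 0.1268]
orientation: [-2.227, 1.563, 2.287]
wrist_force: [0.8, 0.0, 3.9]
gripper_width: 0.0322
```

```bash
python3 -m pendant '[{"x":0,"y":0,"z":0.01,"rx":0,"ry":0,"rz":0,"jaw":0.01},{"x":0,"y":0,"z":0.025,"rx":0,"ry":0,"rz":0,"jaw":0.01},{"x":0,"y":0,"z":0.045,"rx":0,"ry":0,"rz":0,"jaw":0.01},{"x":0,"y":0,"z":0.065,"rx":0,"ry":0,"rz":0,"jaw":0.01},{"x":0,"y":0,"z":0.085,"rx":0,"ry":0,"rz":0,"jaw":0.01},{"x":0,"y":0,"z":0.1,"rx":0,"ry":0,"rz":0,"jaw":0.01},{"x":0,"y":0,"z":0.1,"rx":0,"ry":0,"rz":0,"jaw":0.01}]'
python3 - <<'E'
from bench import *
import cv2
c=capture("wrist");d=capture("scene")
import numpy as np
cv2.imwrite("pics/l6.png",np.hstack([cv2.resize(c["pixels"][100:400,120:520],(400,300)),cv2.resize(d["pixels"][130:330,80:280],(400,400))[:300]]))
E
```

```text
t: 6.23
tool_pos: [0.6003, -0.2696, 0.2306]
orientation: [-2.564, 1.567, 1.95]
wrist_force: [-1.0, -0.2, -1.6]
gripper_width: 0.0327
```

View pics/l6.png

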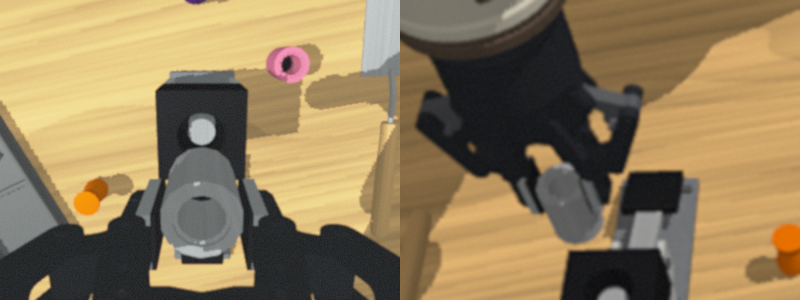

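The bearing is held upright between the pads (left crop (203,205)) and the empty well with its pin is left behind. Now I'll carry it to the tray, turning +26° to match the tray yaw.

```bash
python3 -m pendant '[{"x":-0.008,"y":0.02,"z":0,"rx":0,"ry":0,"rz":3,"jaw":0.01},{"x":-0.02,"y":0.05,"z":0,"rx":0,"ry":0,"rz":7,"jaw":0.01},{"x":-0.034,"y":0.085,"z":0,"rx":0,"ry":0,"rz":11,"jaw":0.01},{"x":-0.048,"y":0.12,"z":0,"rx":0,"ry":0,"rz":15,"jaw":0.01},{"x":-0.062,"y":0.155,"z":0,"rx":0,"ry":0,"rz":19,"jaw":0.01},{"x":-0.076,"y":0.19,"z":0,"rx":0,"ry":0,"rz":23,"jaw":0.01},{"x":-0.088,"y":0.22,"z":0,"rx":0,"ry":0,"rz":26,"jaw":0.01},{"x":-0.096,"y":0.24,"z":0,"rx":0,"ry":0,"rz":26,"jaw":0.01}]'
python3 -m pendant '[{"x":0,"y":0,"z":0,"rx":0,"ry":0,"rz":0,"jaw":0.01},{"x":0,"y":0,"z":0,"rx":0,"ry":0,"rz":0,"jaw":0.01},{"x":0,"y":0,"z":0,"rx":0,"ry":0,"rz":0,"jaw":0.01}]'
python3 - <<'E'
from bench import *
from h import *
np.set_printoptions(precision=4,suppress=True)
s=read_state();c=capture("wrist");cv2.imwrite("pics/w7.png",c["pixels"])
R=Ro.from_euler('xyz',s['orientation']).as_matrix();print(s["tool_pos"],R,s["wrist_force"])
x=R[:,0];print("fix rotvec deg",np.degrees(np.cross(x,[0,0,-1])))
E
```

```text
t: 7.0
tool_pos: [0.5018, -0.0267, 0.2253]
orientation: [-2.229, 1.561, 2.743]
wrist_force: [0.8, -0.4, -3.1]
gripper_width: 0.0323
t: 7.25
tool_pos: [0.5016, -0.027, 0.2245]
orientation: [-2.185, 1.56, 2.787]
wrist_force: [0.3, -0.3, -2.0]
gripper_width: 0.0326
[ 0.5016 -0.027   0.2245] [[-0.0103  0.9663  0.2571]
 [ 0.0038  0.2571 -0.9664]
 [-0.9999 -0.009  -0.0063]] [ 0.2845 -0.3389 -2.0241]
fix rotvec deg [-0.2178 -0.5892 -0.    ]
```

View pics/w7.png

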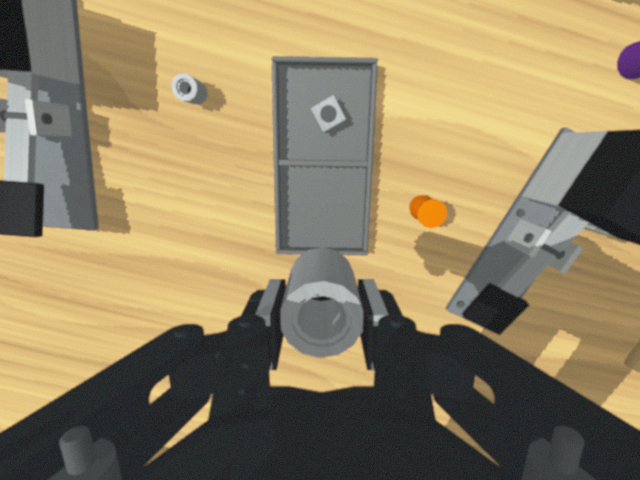

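```bash
python3 - <<'E'
from bench import *
from h import *
np.set_printoptions(precision=4,suppress=True)
s=read_state();c=capture("wrist")
W=[onz(c,p,.02,s) for p in((274,59),(376,59),(277,253),(367,254))];print(np.array(W))
W=np.array(W);ce=W.mean(0);ax=(W[0]+W[1]-W[2]-W[3])/2;L=np.linalg.norm(ax);print(L,ce-ax/L*.0475)
E
python3 -m pendant '[{"x":0.001,"y":-0.001,"z":-0.025,"rx":-0.2,"ry":-0.6,"rz":0,"jaw":0.01},{"x":0.002,"y":-0.002,"z":-0.055,"rx":-0.2,"ry":-0.6,"rz":0,"jaw":0.01},{"x":0.002,"y":-0.002,"z":-0.085,"rx":-0.2,"ry":-0.6,"rz":0,"jaw":0.01},{"x":0.002,"y":-0.002,"z":-0.115,"rx":-0.2,"ry":-0.6,"rz":0,"jaw":0.01},{"x":0.002,"y":-0.002,"z":-0.14,"rx":-0.2,"ry":-0.6,"rz":0,"jaw":0.01},{"x":0.002,"y":-0.002,"z":-0.155,"rx":-0.2,"ry":-0.6,"rz":0,"jaw":0.01},{"x":0.002,"y":-0.002,"z":-0.165,"rx":-0.2,"ry":-0.6,"rz":0,"jaw":0.01},{"x":0.002,"y":-0.002,"z":-0.165,"rx":-0.2,"ry":-0.6,"rz":0,"jaw":0.01}]'
python3 - <<'E'
from bench import *
from h import *
s=read_state();R=Ro.from_euler('xyz',s['orientation']).as_matrix();print(s["tool_pos"],R[:,0])
E
```

```text
[[ 0.6302  0.0547  0.02  ]
 [ 0.6544 -0.0374  0.02  ]
 [ 0.445   0.0096  0.02  ]
 [ 0.4691 -0.0848  0.02  ]]
0.19092054420753787 [ 0.5036 -0.026   0.02  ]
t: 8.02
tool_pos: [0.5032, -0.0301, 0.0576]
orientation: [-2.154, 1.568, 2.816]
wrist_force: [0.2, -0.5, -1.9]
gripper_width: 0.0322
[ 0.50316024 -0.03006003  0.05764747] [-2.81665858e-03  9.51269989e-04 -9.99995581e-01]
```

```bash
python3 -m pendant '[{"x":0,"y":0.002,"z":-0.01,"rx":0,"ry":0,"rz":0,"jaw":0.01},{"x":0,"y":0.002,"z":-0.018,"rx":0,"ry":0,"rz":0,"jaw":0.01},{"x":0,"y":0.002,"z":-0.024,"rx":0,"ry":0,"rz":0,"jaw":0.01},{"x":0,"y":0.002,"z":-0.027,"rx":0,"ry":0,"rz":0,"jaw":0.01},{"x":0,"y":0.002,"z":-0.028,"rx":0,"ry":0,"rz":0,"jaw":0.01},{"x":0,"y":0.002,"z":-0.028,"rx":0,"ry":0,"rz":0,"jaw":0.01}]'
python3 -m pendant '[{"x":0,"y":0,"z":-0.001,"rx":0,"ry":0,"rz":0,"jaw":0.01},{"x":0,"y":0,"z":-0.002,"rx":0,"ry":0,"rz":0,"jaw":0.01},{"x":0,"y":0,"z":-0.002,"rx":0,"ry":0,"rz":0,"jaw":0.01}]'
```

```text
t: 8.52
tool_pos: [0.5033, -0.0281, 0.0297]
orientation: [-2.164, 1.568, 2.807]
wrist_force: [-0.2, -0.1, -2.1]
gripper_width: 0.0324
t: 8.77
tool_pos: [0.5033, -0.0281, 0.0278]
orientation: [-2.17, 1.568, 2.8]
wrist_force: [-0.0, -0.5, -1.7]
gripper_width: 0.0327
```

```bash
python3 -m pendant '[{"x":0,"y":0,"z":-0.0005,"rx":0,"ry":0,"rz":0,"jaw":0.01},{"x":0,"y":0,"z":-0.001,"rx":0,"ry":0,"rz":0,"jaw":0.01},{"x":0,"y":0,"z":-0.001,"rx":0,"ry":0,"rz":0,"jaw":0.01}]'
python3 - <<'E'
from bench import *
print(read_state()["wrist_force"])
E
```

```text
t: 9.02
tool_pos: [0.5036, -0.028, 0.0276]
orientation: [-2.257, 1.569, 2.713]
wrist_force: [-4.2, 1.3, 11.4]
gripper_width: 0.0325
[-4.23105244  1.32057814 11.41061024]
```

Contact at TCP z 0.0276 (expected 0.027), so the bearing is on the floor. I'll ease off slightly and open only as far as needed.

```bash
python3 -m pendant '[{"x":0,"y":0,"z":0.0004,"rx":0,"ry":0,"rz":0,"jaw":0.03},{"x":0,"y":0,"z":0.0004,"rx":0,"ry":0,"rz":0,"jaw":0.037},{"x":0,"y":0,"z":0.0004,"rx":0,"ry":0,"rz":0,"jaw":0.045},{"x":0,"y":0,"z":0.0004,"rx":0,"ry":0,"rz":0,"jaw":0.052},{"x":0,"y":0,"z":0.0004,"rx":0,"ry":0,"rz":0,"jaw":0.052},{"x":0,"y":0,"z":0.0004,"rx":0,"ry":0,"rz":0,"jaw":0.052}]'
python3 -m pendant '[{"x":0,"y":0,"z":0.006,"rx":0,"ry":0,"rz":0,"jaw":0.052},{"x":0,"y":0,"z":0.015,"rx":0,"ry":0,"rz":0,"jaw":0.052},{"x":0,"y":0,"z":0.03,"rx":0,"ry":0,"rz":0,"jaw":0.052},{"x":0,"y":0,"z":0.05,"rx":0,"ry":0,"rz":0,"jaw":0.052},{"x":0,"y":0,"z":0.08,"rx":0,"ry":0,"rz":0,"jaw":0.052},{"x":0,"y":0,"z":0.11,"rx":0,"ry":0,"rz":0,"jaw":0.052},{"x":-0.03,"y":0,"z":0.14,"rx":0,"ry":0,"rz":0,"jaw":0.052},{"x":-0.06,"y":0,"z":0.17,"rx":0,"ry":0,"rz":0,"jaw":0.052}]'
python3 -m pendant '[{"x":-0.02,"y":0,"z":0.03,"rx":0,"ry":0,"rz":0,"jaw":0.052},{"x":-0.04,"y":0,"z":0.05,"rx":0,"ry":0,"rz":0,"jaw":0.052},{"x":-0.04,"y":0,"z":0.05,"rx":0,"ry":0,"rz":0,"jaw":0.052}]'
python3 - <<'E'
from bench import *
from h import *
for n in("wrist","scene"):
    s=read_state();c=capture(n);cv2.imwrite(f"pics/{n}9.png",c["pixels"]);np.savez(f"{n}9.npz",**{k:np.array(v) for k,v in c.items()},**{k:np.array(s[k]) for k in("tool_pos","orientation")})
E
```

```text
t: 9.52
tool_pos: [0.5036, -0.0281, 0.0279]
orientation: [-2.249, 1.569, 2.721]
wrist_force: [-0.5, -0.1, -0.2]
gripper_width: 0.052
t: 10.18
tool_pos: [0.444, -0.0279, 0.1987]
orientation: [-2.264, 1.569, 2.707]
wrist_force: [-0.4, 0.3, 0.7]
gripper_width: 0.0521
t: 10.43
tool_pos: [0.4026, -0.028, 0.2542]
orientation: [1.078, 1.565, -0.235]
wrist_force: [0.4, -0.2, 0.8]
gripper_width: 0.0519
```

View pics/scene9.png

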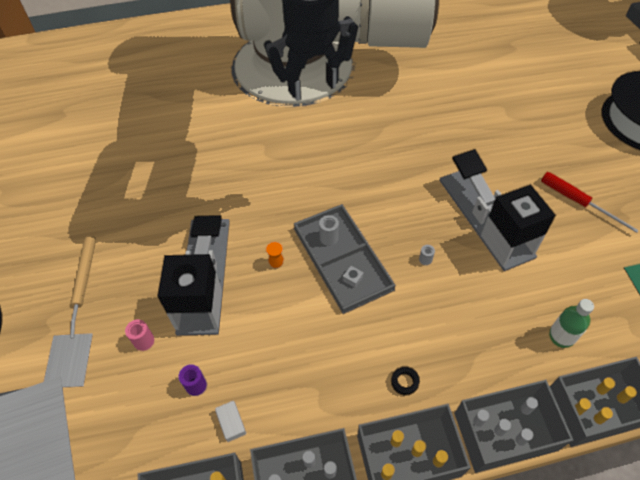

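View pics/wrist9.png

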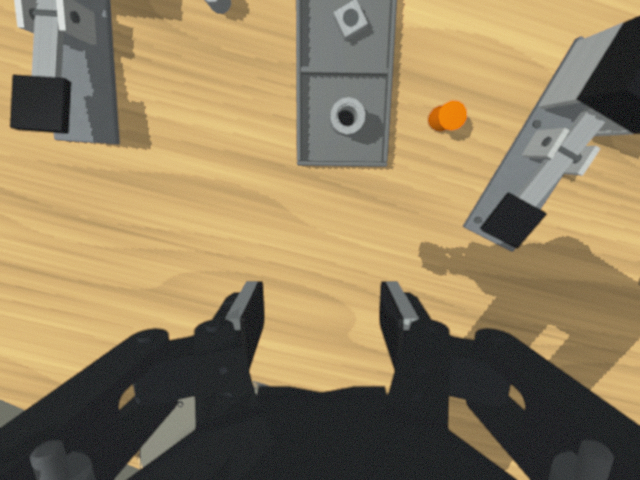

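The bearing stands upright near the middle of the empty compartment (wrist (347,116), scene (329,229)). The square block is still in its stand (scene (524,207)) and the gripper is clear. One last numeric check before handing in.

```bash
python3 - <<'E'
from bench import *
from h import *
np.set_printoptions(precision=4,suppress=True)
c=load("wrist9.npz");S=load("scene9.npz")
print(tri(ray(c,(347,116),c),ray(S,(329,222))),onz(c,(347,116),.05,c))
s=read_state();print(np.abs(s["qvel"]).max(),s["t"])
print(close_job())
E
```

```text
(array([ 0.503 , -0.0272,  0.0501]), np.float64(0.0006481145169819785)) [ 0.5031 -0.0269  0.05  ]
0.04951550041715941 10.5333
the job is handed in; nothing more can be done
None
```

I handed the job in at about 10.5 s, with the bearing standing upright in the empty compartment and the gripper clear of everything. No verdict was reported.

- **Press:** I pushed the bearing stand's paddle down to its hard stop. The force rose to 31 N with the tool stopped at 34 mm. The bearing's top then measured about 149 mm in two views, where 150 mm was expected.
- **Grip and place:** I gripped the raised bearing, lifted it out and lowered it until it touched the compartment floor (11 N), then released it and backed away.
- **Final position:** The top of the bearing measured (0.503, -0.027, 0.050), as it should when standing upright on the 5 mm floor. It is within about 1 to 3 mm of the compartment centre I measured.
- **Other objects:** The last pictures show the square block still seated in its stand, with the pink and purple parts untouched.

Some checks disagreed slightly:
- The gripper read 32 to 33 mm on the 34 mm bearing.
- The tray came out 187 to 194 mm long against the stated 195 mm.
- The paddle press landed about 5 mm off centre.
- One call was refused because its rows were incomplete; nothing moved.

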